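# Pack the pastry caddy

## Task

Pack up the pastry caddy: stand the three plain round steel cutters upright in its larger bay, nested one inside the other, putting the widest in first, then the middle one, then the narrowest, and stand the shaker with the domed, perforated top upright in the smaller bay (before, between or after the cutters, as you like). The square cutter, the six-sided cutter and the spice jar do not belong in the caddy: leave them standing where they are.

Things in the scene. Friction and masses are not known exactly. Their poses are not given: they have to be found in the camera images.
- caddy: low grey tray, fixed to the worktop, 92 (its x) by 158 (its y) mm without the 13 mm lug at each end, walls 20 mm high and 4 mm thick, floor 4 mm thick, split by one wall into two bays. Origin: centre of its underside, on the worktop. Larger bay: inside 84 (x) by 84 (y) mm, centre at +33 mm along the caddy's y. Smaller bay: inside 84 (x) by 62 (y) mm, centre at -44 mm along the caddy's y. Its yaw varies by up to 0.3 rad.
- cutter_wide_center (a point): the widest plain round steel cutter: a tube 66 mm outside diameter, 60 mm inside, 50 mm high, open at both ends, 3 mm wall, standing upright; the point is on its axis half-way up, z along the axis
- cutter_mid_center (a point): the middle plain round steel cutter: a tube 45 mm outside diameter, 39 mm inside, 80 mm high, open at both ends, 3 mm wall, standing upright; the point is on its axis half-way up, z along the axis. It stands 30 mm out of the widest when nested
- cutter_narrow_center (a point): the narrowest plain round steel cutter: a tube 25 mm outside diameter, 19 mm inside, 110 mm high, open at both ends, 3 mm wall, standing upright; the point is on its axis half-way up, z along the axis. It stands 30 mm out of the middle one when nested
- shaker_center (a point): grey shaker with a domed, perforated grey metal top, round, 44 mm in diameter at its widest, 90 mm high, standing upright; the point is on its axis half-way up, z up
- square_cutter_center (a point): look-alike to leave: square steel cutter, a tube 50 mm square, 50 mm high, open at both ends; the point is on its axis half-way up
- hex_cutter_center (a point): look-alike to leave: six-sided steel cutter, a tube 44 mm across the flats, 80 mm high, open at both ends; the point is on its axis half-way up
- jar_center (a point): look-alike to leave: spice jar with a flat mustard-yellow cap and a label, 45 mm in diameter, 100 mm high; the point is on its axis half-way up
Mind the look-alikes: they are no part of the job. Leave any purple look-alike of the part that bears cutter_wide_center alone.

How it is judged:
On the way, in this order (a step that is already met when the one before it is completed fails the run):
1. the widest cutter stands in the larger bay (x of cutter_wide_center in the frame of caddy between -0.015 and 0.015 m and y of cutter_wide_center in the frame of caddy between 0.018 and 0.048 m and z of cutter_wide_center in the frame of caddy between 0.023 and 0.035 m and angle between cutter_wide_center's own z axis and vertical below 0.1 rad), for 0.2 s.
2. then the middle cutter stands inside the widest (all of step 1 and z of cutter_mid_center in the frame of caddy between 0.038 and 0.05 m and angle between cutter_mid_center's own z axis and vertical below 0.1 rad and horizontal distance between cutter_mid_center and cutter_wide_center below 0.011 m), for 0.2 s.
3. then the narrowest cutter stands inside the middle one (all of step 2 and z of cutter_narrow_center in the frame of caddy between 0.053 and 0.065 m and angle between cutter_narrow_center's own z axis and vertical below 0.1 rad and horizontal distance between cutter_narrow_center and cutter_mid_center below 0.011 m), for 0.2 s.
At the end, for the whole second after the job is handed in: Round cutters nested upright on the larger bay's floor (widest within 15 mm of its centre, axes within 11 mm), shaker upright on the smaller bay's floor; heights within 6 mm, tilts under 0.1 rad, all at rest; square cutter, six-sided cutter and jar within 30 mm of their starts (all of step 3 and x of shaker_center in the frame of caddy between -0.025 and 0.025 m and y of shaker_center in the frame of caddy between -0.059 and -0.029 m and z of shaker_center in the frame of caddy between 0.043 and 0.055 m and angle between shaker_center's own z axis and vertical below 0.1 rad and linear speed of each of cutter_wide, cutter_mid, cutter_narrow, shaker below 0.02 m/s and distance of each of square_cutter_center, hex_cutter_center, jar_center from where it was at the start of the episode below 0.03 m); the robot touches nothing.
It fails at once if the square cutter is shoved, lifted or knocked over (distance of square_cutter_center from where it was at the start of the episode above 0.03 m).
It fails at once if the six-sided cutter is shoved, lifted or knocked over (distance of hex_cutter_center from where it was at the start of the episode above 0.03 m).
It fails at once if the spice jar is shoved, lifted or knocked over (distance of jar_center from where it was at the start of the episode above 0.03 m).
It also fails if it takes over 99 s, if anything falls off the work surface, if the arm or the gripper's body presses on something with over 40 N, if the wrist force passes 120 N, or if a joint passes its speed limit or range.

## Robot

A 6-joint arm with a two-finger parallel gripper is mounted at the origin on a cart in front of the work surface, level with it; the furniture and walls round the work are solid. World frame = base frame: x ahead of the robot, y to its left, z up, the work surface at z = 0. Lengths are in m, angles in rad, forces in N, time in s.
With the tool pointing down it reaches from about 0.15 to 0.775 m from the base axis. Payload 6.1 kg.
Tool frame: the origin (TCP) lies between the finger pads; the fingertips stand 22 mm ahead of it and the grasp point (between the pads) lies 3 mm ahead of it; z points along the fingers, y is the line along which they close (so a half turn about z gives the same grasp; the last joint's range is limited). The gripper opens to 85 mm and grips with 20 to 120 N. Pads are 22 mm wide; open, the fingers measure 114 mm over their backs; the gripper's body (76 mm by 85 mm) begins 54 mm behind the grasp point. The pads swing forward as they close: fully open they stand 13 mm farther back than shut.
Start: joints at [1.253, 0.126, -0.04, 1.405, 0, 1.571], TCP at [0.164, 0.499, 0.253] pointing down, gripper open.
Joint ranges: [-2.72, 2.72], [-0.95, 1.95], [-1.27, 1.35], [-1.78, 2.02], [-1.46, 1.47], [-3.14, 3.14]. Speed limits (rad/s): [2.39, 2.39, 3.01, 3.14, 3.14, 3.14].

## Interface

Orientations are given as [roll, pitch, yaw] about the fixed x, y, z axes, in that order (R = Rz(yaw) Ry(pitch) Rx(roll)).
In Python, from rig import get_state, get_image, camera_model, close_job gives the robot as it stands.
- The arm moves only by the shell command python3 -m handwheel 'ROWS'. ROWS is JSON, a list of rows, each an object with "delta_pos": the shift along the tool's x, y, z in cm, a list of three; "angular": the turn, a rotation vector about the tool's x, y, z in degrees, a list of three; "grip": the closure, from 0 (fully open) to 1 (shut). In form: [{"delta_pos": [tx, ty, tz], "angular": [rx, ry, rz], "grip": grip}, ...]. A call has 1 to 5 rows; each row shifts and turns the commanded pose from where the row before left it, along the tool's axes as they then stand; what a row does not reach is not made up. A row lasts 1/10 s, in which the tool goes at most 50 mm and 8.59 degrees, less where a joint would pass 70% of its speed; a pose out of reach is approached as far as the arm can. A call with a gripper value outside its range is refused whole. The fingers move at their own pace and stop on an object; the grip force is fixed at half the most. Time passes only in rows, so rows that do not move let the fingers close. It gives the time, the measured TCP pose, the force, the opening and the grip force at its end, in the units of the state.
- get_state(): the state, without advancing time (a new reading comes with each control period).
- get_image(name): name is "side" or "top"; returns the picture (400x640x3 uint8, blue, green, red); there is no depth.
- camera_model(name): a dict with "mtx" (3x3 intrinsics, pixels), "R" (3x3) and "t" (3): a world point X has camera coordinates R X + t. Camera axes: x right, y down, z forward; pixel columns grow to the right and rows downward; lengths in m; the calibration is good to about 2 mm. A picture is of the moment at which its call begins. camera_model takes no time and is no camera call.
- close_job(): hands the job in; it is judged then, once.
The state is a dict: "time_s": time; "joint_pos": joint angles; "qvel": joint speeds; "effort": joint torques, N m; "tool_pos": TCP position; "tool_rot": TCP orientation; "force": force on the tool from outside, world axes, zero at the start; "ft_torque": the same for the moment, N m; "width": opening from 0.0 (shut) to 1.0 (fully open); "grasp_force": force on a finger pad.
Only numpy, scipy, OpenCV 4.12 (cv2) and the standard library are available. Lean on these libraries where they do the work, as an engineer would, in place of code of your own. Each camera call takes 0.05 s, during which the arm holds its last target. There are 200 camera calls.

## Working session

There is one attempt and no reset: what is moved stays moved. The work goes in short steps, Python scripts to look and compute and a shell command to move; the robot and the scene stay as the last step left them, time stands still between calls to the robot, and variables do not carry over. Pictures are saved under pics/ and viewed, at most 14 in all, crops included, and the job is handed in when it is done.

```bash
mkdir -p pics; python3 - <<'E'
from rig import *
import cv2
print(get_state())
for n in("top","side"):
    cv2.imwrite(f"pics/{n}0.png",get_image(n)); print(n,camera_model(n))
E
```

```text
{'time_s': 0.0, 'joint_pos': array([ 1.25297101e+00,  1.26413358e-01, -4.06184653e-02,  1.40537057e+00,
       -1.30667834e-05,  1.57079126e+00]), 'qvel': array([ 0.00041777, -0.00128779,  0.00157274, -0.00090703,  0.00061193,
        0.00076429]), 'effort': array([ 1.07027081e-03, -4.35912359e+01,  3.52924705e+01,  1.73077849e-02,
        3.89290904e-05, -5.82290738e-06]), 'tool_pos': array([0.16395374, 0.49836207, 0.25250614]), 'tool_rot': array([-3.13998659e+00,  1.30586341e-05,  2.82377242e+00]), 'force': array([ 0.61923691, -0.12463014,  0.65345137]), 'ft_torque': array([-0.02056216,  0.00211213,  0.05032304]), 'grasp_force': 0.0, 'width': 1.0030956981826178}
top {'mtx': array([[365.1459938 ,   0.        , 319.44707817],
       [  0.        , 365.1459938 , 193.84075683],
       [  0.        ,   0.        ,   1.        ]]), 'R': array([[ 0.00382196, -0.99995639, -0.0085213 ],
       [-0.992094  , -0.00272271, -0.12546744],
       [ 0.12543876,  0.00893346, -0.99206114]]), 't': array([0.30493605, 0.53421887, 1.25992812])}
side {'mtx': array([[478.54107057,   0.        , 321.50298285],
       [  0.        , 478.54107057, 204.19763308],
       [  0.        ,   0.        ,   1.        ]]), 'R': array([[ 0.92440941, -0.38134169, -0.00676461],
       [-0.2286213 , -0.53982935, -0.81013368],
       [ 0.30528601,  0.75044173, -0.58620616]]), 't': array([-0.36858993,  0.3451753 ,  0.89908047])}
```

View pics/top0.png

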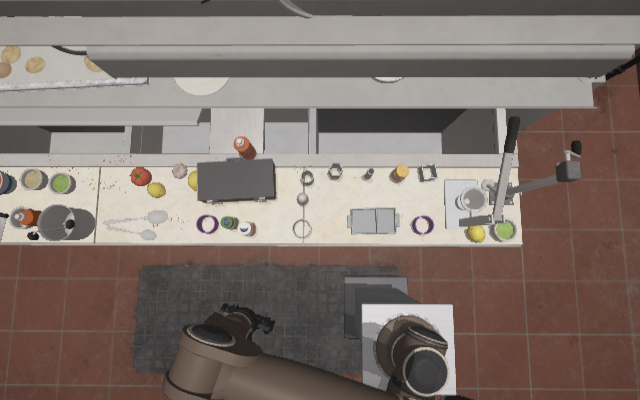

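View pics/side0.png

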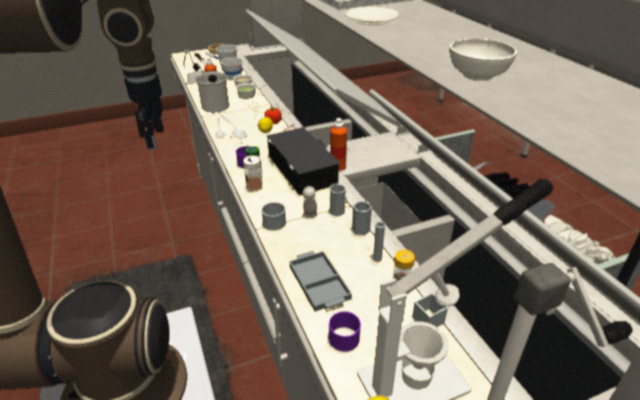

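Top view: caddy (373,221), wide steel cutter (302,228), shaker (302,198), tubes at (307,178) and (335,171) (mid or hex), narrow (368,174), jar (400,173), square (428,172); purple rings at (207,223) and (423,225) are to be left. I'll confirm with enlarged crops.

```bash
python3 - <<'E'
import cv2
t=cv2.imread("pics/top0.png");s=cv2.imread("pics/side0.png")
cv2.imwrite("pics/tc.png",cv2.resize(t[155:245,285:445],None,fx=5,fy=5,interpolation=cv2.INTER_CUBIC))
cv2.imwrite("pics/sc.png",cv2.resize(s[175:325,245:445],None,fx=4,fy=4,interpolation=cv2.INTER_CUBIC))
E
```

```text
(no output)
```

View pics/tc.png

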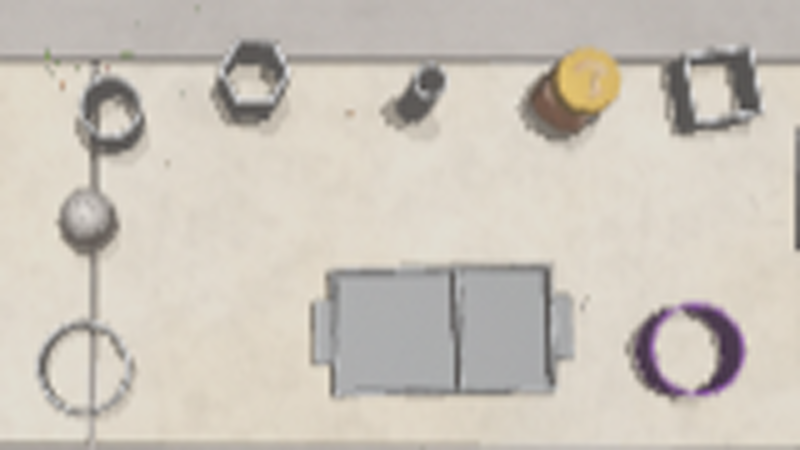

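View pics/sc.png

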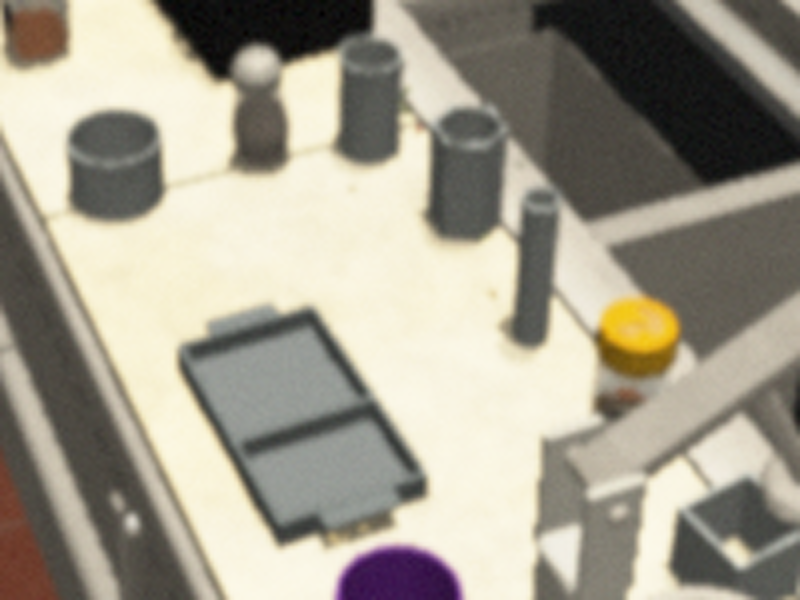

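```bash
cat > h.py <<'E'
import numpy as np,cv2
from rig import camera_model
def ray(n,u,v,z):
    m=camera_model(n);R,t=np.array(m["R"]),np.array(m["t"])
    d=R.T@np.linalg.inv(m["mtx"])@[u,v,1];c=-R.T@t
    return c+d*(z-c[2])/d[2]
def proj(n,P):
    m=camera_model(n);r,_=cv2.Rodrigues(np.array(m["R"]))
    return cv2.projectPoints(np.float64(P).reshape(-1,3),r,np.float64(m["t"]),m["mtx"],None)[0].reshape(-1,2)
CT=(285,155,5);CS=(245,175,4)
def uc(c,x,y): return c[0]+(x+.5)/c[2]-.5, c[1]+(y+.5)/c[2]-.5
def circ(x,y,z,d): a=np.linspace(0,2*np.pi,60);return np.c_[x+d/2*np.cos(a),y+d/2*np.sin(a),0*a+z]
E
cat > ov.py <<'E'
from h import *
P={}
for k,x,y,z in [("wide",86,368,.05),("mid",112,108,.08),("narrow",431,80,.11),("shaker",88,215,.075),("hex",253,81,.08),("jar",588,80,.1),("sq",715,88,.05)]:
    P[k]=ray("top",*uc(CT,x,y),z)
C=[ray("top",*uc(CT,*p),.02) for p in [(330,270),(552,265),(552,392),(333,396)]]
c=np.mean(C,0);d=C[0]-C[1]+C[3]-C[2];yaw=np.arctan2(-d[0],d[1]);P["caddy"]=c
for k,(x,y,z) in [("wide",(114,138,.05)),("mid",(370,56,.08)),("narrow",(540,200,.11))]:
    print(k,"side est",ray("side",*uc(CS,x,y),z).round(4))
for k in P: print(k,P[k].round(4))
print("yaw",yaw, [np.linalg.norm(C[i]-C[i-1]).round(3) for i in range(4)])
for n,f,c0 in (("top","tc",CT),("side","sc",CS)):
    im=cv2.imread(f"pics/{f}.png")
    def dr(X,col): cv2.polylines(im,[np.int32(((proj(n,X)-c0[:2]+.5)*c0[2]-.5).round())],True,col,1)
    for k,d,h in (("wide",.066,.05),("mid",.045,.08),("narrow",.025,.11),("shaker",.044,.03)):
        dr(circ(*P[k][:2],h,d),(0,0,255));dr(circ(*P[k][:2],0,d),(0,255,0))
    R=np.array([[np.cos(yaw),-np.sin(yaw)],[np.sin(yaw),np.cos(yaw)]])
    q=np.array([[.046,.079],[.046,-.079],[-.046,-.079],[-.046,.079]])@R.T+P["caddy"][:2]
    dr(np.c_[q,q[:,0]*0+.02],(0,0,255))
    cv2.imwrite(f"pics/{f}o.png",im)
E
python3 ov.py
```

```text
wide side est [0.4112 0.366  0.05  ]
mid side est [0.5886 0.348  0.08  ]
narrow side est [0.6006 0.1317 0.11  ]
wide [0.4111 0.3672 0.05  ]
mid [0.5886 0.3494 0.08  ]
narrow [0.603  0.1337 0.11  ]
shaker [0.515  0.3655 0.075 ]
hex [0.6077 0.2523 0.08  ]
jar [0.6051 0.0261 0.1   ]
sq [ 0.6092 -0.0741  0.05  ]
caddy [0.4395 0.1165 0.02  ]
yaw 0.023786947357611325 [np.float64(0.089), np.float64(0.158), np.float64(0.09), np.float64(0.155)]
```

View pics/tco.png

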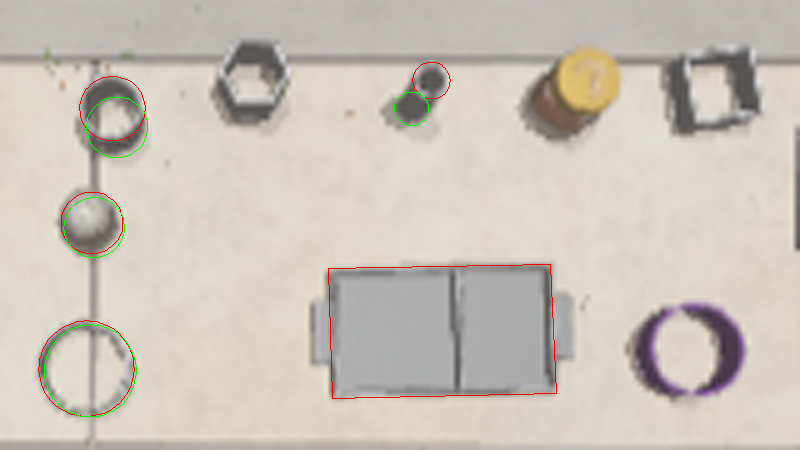

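View pics/sco.png

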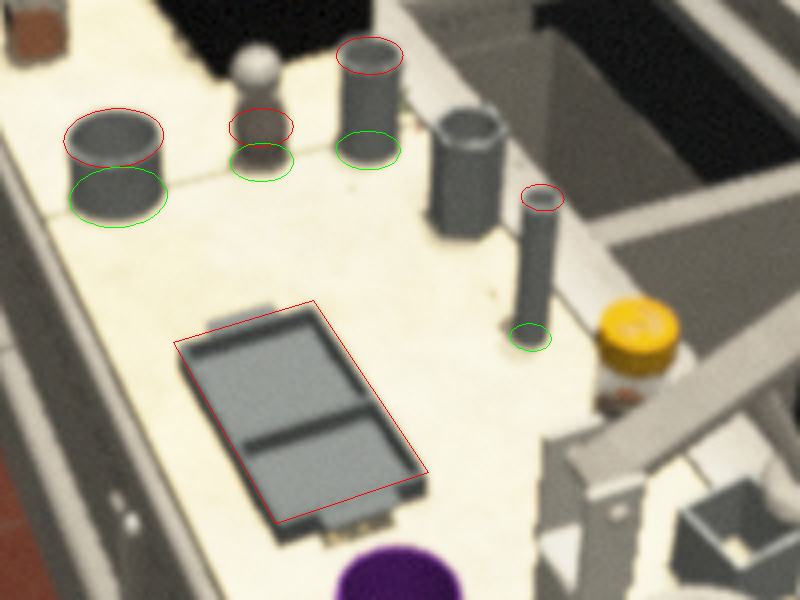

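Confirmed in the crops: the tube at top (307,178) is round (mid), (335,171) is six-sided, (302,228) is the steel wide ring; the overlays agree in both views to about 2 mm. First I turn the tool so it closes along world x (tool x = world y, tool y = world x).

```bash
python3 -m handwheel '[{"delta_pos":[0,0,0],"angular":[0,0,8],"grip":0},{"delta_pos":[0,0,0],"angular":[0,0,8],"grip":0},{"delta_pos":[0,0,0],"angular":[0,0,8],"grip":0},{"delta_pos":[0,0,0],"angular":[0,0,8],"grip":0},{"delta_pos":[0,0,0],"angular":[0,0,8],"grip":0}]'
python3 -m handwheel '[{"delta_pos":[0,0,0],"angular":[0,0,8],"grip":0},{"delta_pos":[0,0,0],"angular":[0,0,8],"grip":0},{"delta_pos":[0,0,0],"angular":[0,0,8],"grip":0},{"delta_pos":[0,0,0],"angular":[0,0,8],"grip":0},{"delta_pos":[0,0,0],"angular":[0,0,0],"grip":0}]'
```

```text
time_s: 0.6
tool_pos: [0.164, 0.4985, 0.2528]
tool_rot: [-3.141, 0.001, 2.12]
force: [0.4, 1.0, -0.3]
width: 1.001
grasp_force: 0.0
time_s: 1.1
tool_pos: [0.164, 0.4985, 0.2529]
tool_rot: [-3.141, 0.001, 1.567]
force: [0.5, -0.3, 0.6]
width: 1.0
grasp_force: 0.0
```

```bash
python3 -m handwheel '[{"delta_pos":[-1.3,2.47,1],"angular":[0,0,0],"grip":0},{"delta_pos":[-1.3,2.47,1],"angular":[0,0,0],"grip":0},{"delta_pos":[-1.3,2.47,1],"angular":[0,0,0],"grip":0},{"delta_pos":[-1.3,2.47,1],"angular":[0,0,0],"grip":0},{"delta_pos":[-1.3,2.47,1],"angular":[0,0,0],"grip":0}]'
python3 -m handwheel '[{"delta_pos":[-1.3,2.47,1],"angular":[0,0,0],"grip":0},{"delta_pos":[-1.3,2.47,1],"angular":[0,0,0],"grip":0},{"delta_pos":[-1.3,2.47,1],"angular":[0,0,0],"grip":0},{"delta_pos":[-1.3,2.47,1],"angular":[0,0,0],"grip":0},{"delta_pos":[-1.3,2.47,1],"angular":[0,0,0],"grip":0}]'
python3 -m handwheel '[{"delta_pos":[0,0,0],"angular":[0,0,0],"grip":0},{"delta_pos":[0,0,0],"angular":[0,0,0],"grip":0}]'
python3 - <<'E'
from rig import *
import cv2
im=get_image("top"); s=get_image("side")
cv2.imwrite("pics/a.png",cv2.resize(s[120:270,200:400],None,fx=4,fy=4,interpolation=cv2.INTER_CUBIC))
E
```

```text
time_s: 1.6
tool_pos: [0.2881, 0.4326, 0.2027]
tool_rot: [-3.141, 0.0, 1.571]
force: [0.4, 1.0, -0.1]
width: 0.993
grasp_force: 0.0
time_s: 2.1
tool_pos: [0.4114, 0.367, 0.1526]
tool_rot: [-3.141, 0.0, 1.571]
force: [-0.3, 0.5, 0.6]
width: 0.999
grasp_force: 0.0
time_s: 2.3
tool_pos: [0.4106, 0.3673, 0.1528]
tool_rot: [-3.14, 0.001, 1.568]
force: [0.1, 0.7, -0.4]
width: 0.998
grasp_force: 0.0
```

View pics/a.png

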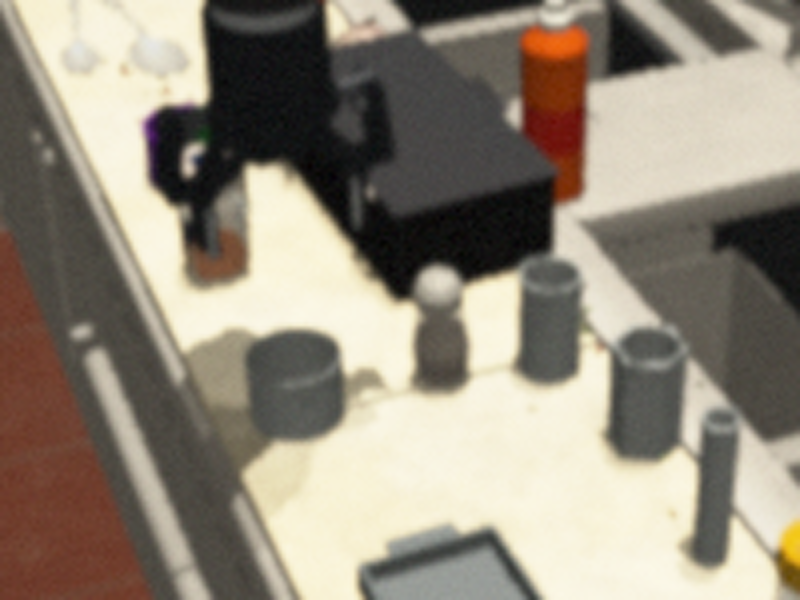

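The picture shows the open gripper above the wide cutter (crop (295,385)), with fingertips straddling it along x. Descend and grip.

```bash
python3 -m handwheel '[{"delta_pos":[0,0,3],"angular":[0,0,0],"grip":0},{"delta_pos":[0,0,3],"angular":[0,0,0],"grip":0},{"delta_pos":[0,0,2.5],"angular":[0,0,0],"grip":0},{"delta_pos":[0,0,2],"angular":[0,0,0],"grip":0},{"delta_pos":[0,0,1.2],"angular":[0,0,0],"grip":0}]'
python3 -m handwheel '[{"delta_pos":[0,0,0],"angular":[0,0,0],"grip":0.4},{"delta_pos":[0,0,0],"angular":[0,0,0],"grip":0.6},{"delta_pos":[0,0,0],"angular":[0,0,0],"grip":0.6},{"delta_pos":[0,0,0],"angular":[0,0,0],"grip":0.6},{"delta_pos":[0,0,0],"angular":[0,0,0],"grip":0.6}]'
python3 -m handwheel '[{"delta_pos":[0,0,0],"angular":[0,0,0],"grip":1},{"delta_pos":[0,0,0],"angular":[0,0,0],"grip":1},{"delta_pos":[0,0,0],"angular":[0,0,0],"grip":1}]'
```

```text
time_s: 2.9
tool_pos: [0.4092, 0.368, 0.0352]
tool_rot: [-3.141, 0.001, 1.57]
force: [-0.6, 0.6, 0.4]
width: 1.0
grasp_force: 0.0
time_s: 3.4
tool_pos: [0.4109, 0.3682, 0.037]
tool_rot: [3.141, -0.001, 1.567]
force: [-0.5, -0.3, 2.1]
width: 0.761
grasp_force: 66.3
time_s: 3.7
tool_pos: [0.4109, 0.3682, 0.037]
tool_rot: [3.141, -0.001, 1.567]
force: [-1.2, 0.8, 4.7]
width: 0.762
grasp_force: 66.7
```

```bash
python3 -m handwheel '[{"delta_pos":[0,0,-1],"angular":[0,0,0],"grip":1},{"delta_pos":[0,0,-3],"angular":[0,0,0],"grip":1},{"delta_pos":[-1,0,-3],"angular":[0,0,0],"grip":1},{"delta_pos":[-3,0.4,0],"angular":[0,0,0],"grip":1},{"delta_pos":[-4,0.6,0],"angular":[0,0,0],"grip":1}]'
python3 -m handwheel '[{"delta_pos":[-4,0.6,0],"angular":[0,0,0],"grip":1},{"delta_pos":[-4,0.6,0],"angular":[0,0,0],"grip":1},{"delta_pos":[-3,0.4,0],"angular":[0,0,0],"grip":1},{"delta_pos":[-2,0.2,0],"angular":[0,0,0],"grip":1},{"delta_pos":[-0.8,0,0],"angular":[0,0,0],"grip":1}]'
python3 -m handwheel '[{"delta_pos":[0,0,0],"angular":[0,0,0],"grip":1},{"delta_pos":[0,0,0],"angular":[0,0,0],"grip":1},{"delta_pos":[0,0,0],"angular":[0,0,0],"grip":1}]'
python3 - <<'E'
from rig import *
import cv2
cv2.imwrite("pics/b.png",cv2.resize(get_image("side")[175:325,245:445],None,fx=4,fy=4,interpolation=cv2.INTER_CUBIC))
E
```

```text
time_s: 4.2
tool_pos: [0.4208, 0.2882, 0.1076]
tool_rot: [3.14, -0.001, 1.57]
force: [0.6, -0.7, -0.6]
width: 0.763
grasp_force: 66.6
time_s: 4.7
tool_pos: [0.4376, 0.1479, 0.1065]
tool_rot: [-3.141, 0.001, 1.565]
force: [0.5, 0.3, -1.0]
width: 0.76
grasp_force: 66.6
time_s: 5.0
tool_pos: [0.4378, 0.1506, 0.1063]
tool_rot: [-3.142, -0.0, 1.568]
force: [-0.1, 0.6, -0.2]
width: 0.761
grasp_force: 66.6
```

View pics/b.png

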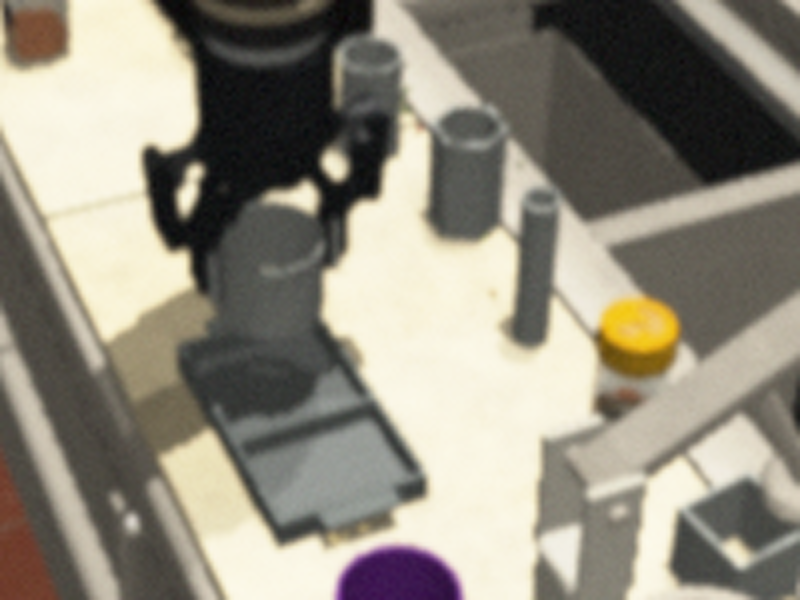

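The cutter is held level over the larger bay (crop (270,275) above the bay at (270,390)). Lower, release and rise.

```bash
python3 -m handwheel '[{"delta_pos":[0,0,2.2],"angular":[0,0,0],"grip":1},{"delta_pos":[0,0,2],"angular":[0,0,0],"grip":1},{"delta_pos":[0,0,1.4],"angular":[0,0,0],"grip":1},{"delta_pos":[0,0,0.8],"angular":[0,0,0],"grip":1},{"delta_pos":[0,0,0],"angular":[0,0,0],"grip":1}]'
python3 -m handwheel '[{"delta_pos":[0,0,0],"angular":[0,0,0],"grip":0.1},{"delta_pos":[0,0,0],"angular":[0,0,0],"grip":0.05},{"delta_pos":[0,0,0],"angular":[0,0,0],"grip":0.05},{"delta_pos":[0,0,0],"angular":[0,0,0],"grip":0},{"delta_pos":[0,0,0],"angular":[0,0,0],"grip":0}]'
python3 -m handwheel '[{"delta_pos":[0,0,-1],"angular":[0,0,0],"grip":0},{"delta_pos":[0,0,-2],"angular":[0,0,0],"grip":0},{"delta_pos":[0,0,-4],"angular":[0,0,0],"grip":0},{"delta_pos":[0,0,-4],"angular":[0,0,0],"grip":0},{"delta_pos":[0,0,-4],"angular":[0,0,0],"grip":0.4}]'
```

```text
time_s: 5.55
tool_pos: [0.4374, 0.1502, 0.0419]
tool_rot: [-3.141, 0.0, 1.568]
force: [-0.0, 1.1, -0.5]
width: 0.761
grasp_force: 66.7
time_s: 6.05
tool_pos: [0.4379, 0.1497, 0.0424]
tool_rot: [3.141, -0.0, 1.567]
force: [-0.0, 0.3, -1.4]
width: 1.0
grasp_force: 0.0
time_s: 6.55
tool_pos: [0.4375, 0.1496, 0.1946]
tool_rot: [3.141, -0.0, 1.567]
force: [1.0, 0.6, -0.0]
width: 0.858
grasp_force: 0.0
```

```bash
python3 -m handwheel '[{"delta_pos":[3.32,2.51,0],"angular":[0,0,0],"grip":0.33},{"delta_pos":[3.32,2.51,0],"angular":[0,0,0],"grip":0.33},{"delta_pos":[3.32,2.51,0],"angular":[0,0,0],"grip":0.33},{"delta_pos":[3.32,2.51,0],"angular":[0,0,0],"grip":0.33},{"delta_pos":[3.32,2.51,0],"angular":[0,0,0],"grip":0.33}]'
python3 -m handwheel '[{"delta_pos":[3.3,2.51,0],"angular":[0,0,0],"grip":0.33},{"delta_pos":[0,0,0],"angular":[0,0,0],"grip":0.33},{"delta_pos":[0,0,0],"angular":[0,0,0],"grip":0.33}]'
python3 - <<'E'
from rig import *
import cv2,numpy as np
t=get_image("top");s=get_image("side")
a=cv2.resize(s[125:325,225:395],None,fx=3,fy=3,interpolation=cv2.INTER_CUBIC)
b=cv2.resize(t[195:250,320:410],None,fx=3,fy=3,interpolation=cv2.INTER_CUBIC)
c=np.zeros((600,780,3),np.uint8);c[:,:510]=a;c[:165,510:]=b
cv2.imwrite("pics/c.png",c)
E
```

```text
time_s: 7.05
tool_pos: [0.5647, 0.3166, 0.1932]
tool_rot: [3.141, -0.0, 1.567]
force: [0.9, -0.1, -0.4]
width: 0.671
grasp_force: 0.0
time_s: 7.35
tool_pos: [0.5891, 0.3486, 0.1915]
tool_rot: [-3.14, 0.001, 1.568]
force: [-0.6, -0.9, -0.8]
width: 0.67
grasp_force: 0.0
```

View pics/c.png

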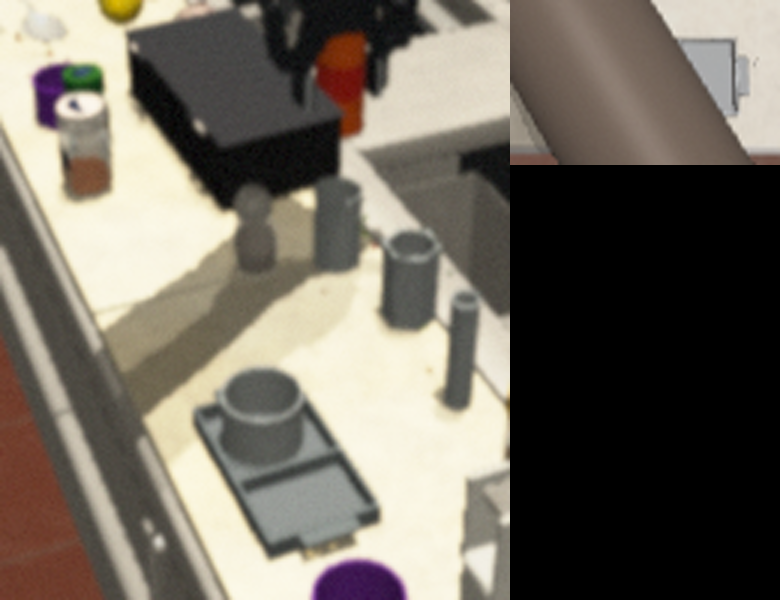

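The wide cutter stands in the bay (rim centre at crop (261,397), i.e. side pixel about (312,257)). The gripper is over the mid cutter.

```bash
python3 -c "
from h import *
print(ray('side',*uc((225,125,3),261,397),.054))"
python3 -m handwheel '[{"delta_pos":[0,0,3],"angular":[0,0,0],"grip":0.33},{"delta_pos":[0,0,3],"angular":[0,0,0],"grip":0.33},{"delta_pos":[0,0,2.5],"angular":[0,0,0],"grip":0.33},{"delta_pos":[0,0,2],"angular":[0,0,0],"grip":0.33},{"delta_pos":[0,0,1.1],"angular":[0,0,0],"grip":0.33}]'
python3 -m handwheel '[{"delta_pos":[0,0,0],"angular":[0,0,0],"grip":0.5},{"delta_pos":[0,0,0],"angular":[0,0,0],"grip":0.6},{"delta_pos":[0,0,0],"angular":[0,0,0],"grip":0.7},{"delta_pos":[0,0,0],"angular":[0,0,0],"grip":0.8},{"delta_pos":[0,0,0],"angular":[0,0,0],"grip":1}]'
python3 -m handwheel '[{"delta_pos":[0,0,0],"angular":[0,0,0],"grip":1},{"delta_pos":[0,0,0],"angular":[0,0,0],"grip":1},{"delta_pos":[0,0,0],"angular":[0,0,0],"grip":1}]'
```

```text
[0.43510854 0.14709178 0.054     ]
time_s: 7.95
tool_pos: [0.5879, 0.3466, 0.0757]
tool_rot: [-3.14, 0.001, 1.566]
force: [0.4, -0.6, 0.5]
width: 0.67
grasp_force: 0.0
time_s: 8.45
tool_pos: [0.5894, 0.3484, 0.0771]
tool_rot: [3.141, -0.001, 1.567]
force: [0.9, -0.5, -0.4]
width: 0.506
grasp_force: 60.8
time_s: 8.75
tool_pos: [0.5891, 0.3482, 0.0763]
tool_rot: [-3.142, 0.0, 1.567]
force: [-0.4, 0.1, -1.3]
width: 0.508
grasp_force: 60.8
```

```bash
python3 -m handwheel '[{"delta_pos":[0,0,-1],"angular":[0,0,0],"grip":1},{"delta_pos":[0,0,-3],"angular":[0,0,0],"grip":1},{"delta_pos":[0,0,-4],"angular":[0,0,0],"grip":1},{"delta_pos":[0,0,-2.5],"angular":[0,0,0],"grip":1},{"delta_pos":[-1.6,-1.2,0],"angular":[0,0,0],"grip":1}]'
python3 -m handwheel '[{"delta_pos":[-3.2,-2.4,0],"angular":[0,0,0],"grip":1},{"delta_pos":[-3.2,-2.4,0],"angular":[0,0,0],"grip":1},{"delta_pos":[-3.2,-2.4,0],"angular":[0,0,0],"grip":1},{"delta_pos":[-3.2,-2.4,0],"angular":[0,0,0],"grip":1},{"delta_pos":[-3.2,-2.4,0],"angular":[0,0,0],"grip":1}]'
python3 -m handwheel '[{"delta_pos":[-2.4,-2,0],"angular":[0,0,0],"grip":1},{"delta_pos":[0,0,0],"angular":[0,0,0],"grip":1},{"delta_pos":[0,0,0],"angular":[0,0,0],"grip":1},{"delta_pos":[0,0,0],"angular":[0,0,0],"grip":1}]'
python3 - <<'E'
from rig import *
import cv2
cv2.imwrite("pics/d.png",cv2.resize(get_image("side")[175:325,245:445],None,fx=4,fy=4,interpolation=cv2.INTER_CUBIC))
E
```

```text
time_s: 9.25
tool_pos: [0.5795, 0.3343, 0.1867]
tool_rot: [3.134, -0.005, 1.568]
force: [-0.0, 0.4, -0.8]
width: 0.507
grasp_force: 61.0
time_s: 9.75
tool_pos: [0.4554, 0.1715, 0.1821]
tool_rot: [3.141, -0.0, 1.567]
force: [0.2, -0.5, -0.0]
width: 0.505
grasp_force: 61.0
time_s: 10.15
tool_pos: [0.4372, 0.1493, 0.1819]
tool_rot: [3.14, -0.001, 1.567]
force: [-0.3, -0.4, -1.1]
width: 0.507
grasp_force: 61.1
```

View pics/d.png

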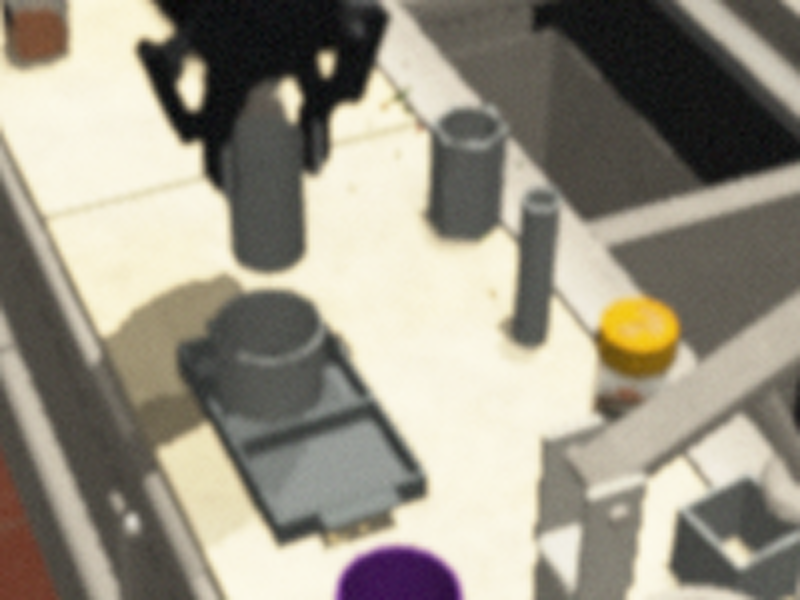

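Mid is held upright: its bottom is near crop (268,251), and the wide rim centre is near (267,328). I'll compare the two.

```bash
python3 -c "
from h import *
print(ray('side',*uc(CS,267,328),.054),ray('side',*uc(CS,268,251),.1055))
a=proj('side',[[.437,.1482,.054],[.4372,.1493,.1055]]);print((a-CS[:2])*4)"
```

```text
[0.43495589 0.14855524 0.054     ] [0.43928635 0.15532871 0.1055    ]
[[268.99874015 325.95827274]
 [266.96640734 256.72934707]]
```

The apparent bottom edge had the same upward bias in the first overlay, so it is aligned to about 2 mm (7 mm clearance). Lower it in.

```bash
python3 -m handwheel '[{"delta_pos":[-0.05,-0.05,2],"angular":[0,0,0],"grip":1},{"delta_pos":[0,0,2],"angular":[0,0,0],"grip":1},{"delta_pos":[0,0,1.5],"angular":[0,0,0],"grip":1},{"delta_pos":[0,0,0.5],"angular":[0,0,0],"grip":1},{"delta_pos":[0,0,0],"angular":[0,0,0],"grip":1}]'
python3 -m handwheel '[{"delta_pos":[0,0,1],"angular":[0,0,0],"grip":1},{"delta_pos":[0,0,1],"angular":[0,0,0],"grip":1},{"delta_pos":[0,0,1],"angular":[0,0,0],"grip":1},{"delta_pos":[0,0,1],"angular":[0,0,0],"grip":1},{"delta_pos":[0,0,0],"angular":[0,0,0],"grip":1}]'
```

```text
time_s: 10.7
tool_pos: [0.4358, 0.1486, 0.1206]
tool_rot: [-3.14, 0.001, 1.568]
force: [0.1, -0.1, -0.9]
width: 0.503
grasp_force: 61.1
time_s: 11.2
tool_pos: [0.4356, 0.1481, 0.0802]
tool_rot: [-3.141, 0.0, 1.567]
force: [0.0, -0.1, -0.9]
width: 0.507
grasp_force: 61.0
```

```bash
python3 -m handwheel '[{"delta_pos":[0,0,0],"angular":[0,0,0],"grip":0.4},{"delta_pos":[0,0,0],"angular":[0,0,0],"grip":0.35},{"delta_pos":[0,0,0],"angular":[0,0,0],"grip":0.33},{"delta_pos":[0,0,0],"angular":[0,0,0],"grip":0.33},{"delta_pos":[0,0,-0.5],"angular":[0,0,0],"grip":0.33}]'
python3 -m handwheel '[{"delta_pos":[0,0,-2],"angular":[0,0,0],"grip":0.33},{"delta_pos":[0,0,-4],"angular":[0,0,0],"grip":0.33},{"delta_pos":[0,0,-4],"angular":[0,0,0],"grip":0.4},{"delta_pos":[-0.3,3,-1],"angular":[0,0,0],"grip":0.4},{"delta_pos":[-0.3,3.4,0],"angular":[0,0,0],"grip":0.4}]'
python3 -m handwheel '[{"delta_pos":[-0.3,3.4,0],"angular":[0,0,0],"grip":0.4},{"delta_pos":[-0.3,3.4,0],"angular":[0,0,0],"grip":0.4},{"delta_pos":[-0.3,3.4,0],"angular":[0,0,0],"grip":0.4},{"delta_pos":[0,0,0],"angular":[0,0,0],"grip":0.4},{"delta_pos":[0,0,0],"angular":[0,0,0],"grip":0.4}]'
python3 - <<'E'
from rig import *
import cv2,numpy as np
t=get_image("top");s=get_image("side")
a=cv2.resize(s[150:325,275:445],None,fx=3,fy=3,interpolation=cv2.INTER_CUBIC)
b=cv2.resize(t[195:250,320:410],None,fx=3,fy=3,interpolation=cv2.INTER_CUBIC)
c=np.zeros((525,780,3),np.uint8);c[:,:510]=a;c[:165,510:]=b
cv2.imwrite("pics/e.png",c)
E
```

```text
time_s: 11.7
tool_pos: [0.4355, 0.1481, 0.086]
tool_rot: [-3.141, 0.0, 1.567]
force: [0.7, -0.3, -0.2]
width: 0.67
grasp_force: 0.0
time_s: 12.2
tool_pos: [0.5014, 0.1424, 0.2002]
tool_rot: [3.136, -0.002, 1.568]
force: [-0.0, 0.9, -0.5]
width: 0.601
grasp_force: 0.0
time_s: 12.7
tool_pos: [0.6019, 0.1324, 0.1958]
tool_rot: [-3.14, 0.0, 1.567]
force: [-0.3, -0.4, 0.5]
width: 0.604
grasp_force: 0.0
```

View pics/e.png

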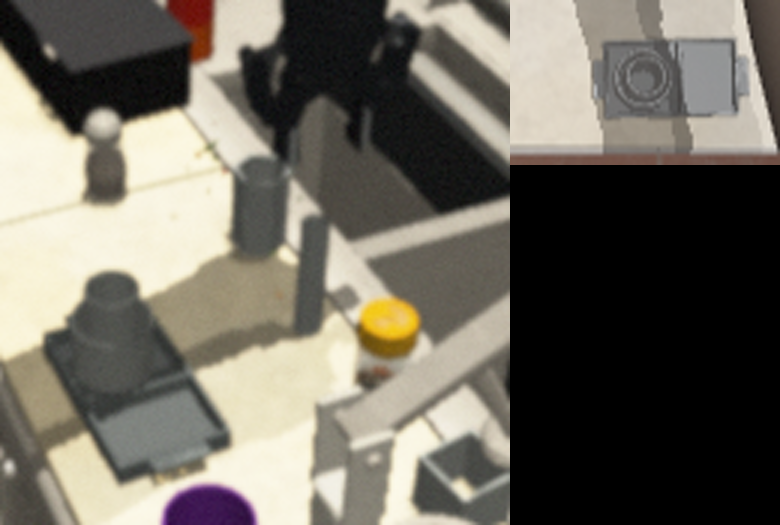

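Mid is nested inside wide: rim at side crop (111,287), and concentric rings at top crop (133,76). Grip narrow.

```bash
python3 -c "
from h import *
print(ray('side',*uc((275,150,3),111,287),.084),ray('top',*uc((320,195,3),133,76),.084),ray('top',*uc((320,195,3),132,79),.054))"
python3 -m handwheel '[{"delta_pos":[0,0,2.5],"angular":[0,0,0],"grip":0.4},{"delta_pos":[0,0,2.5],"angular":[0,0,0],"grip":0.4},{"delta_pos":[0,0,2.5],"angular":[0,0,0],"grip":0.4},{"delta_pos":[0,0,1.5],"angular":[0,0,0],"grip":0.4},{"delta_pos":[0,0,0],"angular":[0,0,0],"grip":0.4}]'
python3 -m handwheel '[{"delta_pos":[0,0,0],"angular":[0,0,0],"grip":0.55},{"delta_pos":[0,0,0],"angular":[0,0,0],"grip":0.65},{"delta_pos":[0,0,0],"angular":[0,0,0],"grip":0.7},{"delta_pos":[0,0,0],"angular":[0,0,0],"grip":0.75},{"delta_pos":[0,0,0],"angular":[0,0,0],"grip":0.8}]'
python3 -m handwheel '[{"delta_pos":[0,0,0],"angular":[0,0,0],"grip":1},{"delta_pos":[0,0,0],"angular":[0,0,0],"grip":1},{"delta_pos":[0,0,0],"angular":[0,0,0],"grip":1}]'
```

```text
[0.43801985 0.15295403 0.084     ] [0.43839129 0.15546234 0.084     ] [0.43657503 0.15326228 0.054     ]
time_s: 13.3
tool_pos: [0.5993, 0.1325, 0.1046]
tool_rot: [-3.138, 0.001, 1.568]
force: [-0.4, -0.4, -0.5]
width: 0.6
grasp_force: 0.0
time_s: 13.8
tool_pos: [0.6026, 0.1328, 0.108]
tool_rot: [3.139, -0.001, 1.567]
force: [-0.8, 0.3, 5.6]
width: 0.27
grasp_force: 58.9
time_s: 14.1
tool_pos: [0.6026, 0.1328, 0.108]
tool_rot: [3.139, -0.001, 1.567]
force: [0.2, -0.1, 6.9]
width: 0.273
grasp_force: 58.9
```

```bash
python3 -m handwheel '[{"delta_pos":[0,0,-1],"angular":[0,0,0],"grip":1},{"delta_pos":[0,0,-3],"angular":[0,0,0],"grip":1},{"delta_pos":[0,0,-4],"angular":[0,0,0],"grip":1},{"delta_pos":[0,0,-2.2],"angular":[0,0,0],"grip":1},{"delta_pos":[0.1,-1.5,0],"angular":[0,0,0],"grip":1}]'
python3 -m handwheel '[{"delta_pos":[0.3,-3,0],"angular":[0,0,0],"grip":1},{"delta_pos":[0.4,-4,0],"angular":[0,0,0],"grip":1},{"delta_pos":[0.4,-4,0],"angular":[0,0,0],"grip":1},{"delta_pos":[0.3,-3,0],"angular":[0,0,0],"grip":1},{"delta_pos":[0.2,-1,0],"angular":[0,0,0],"grip":1}]'
python3 -m handwheel '[{"delta_pos":[0,0,0],"angular":[0,0,0],"grip":1},{"delta_pos":[0,0,0],"angular":[0,0,0],"grip":1},{"delta_pos":[0,0,0],"angular":[0,0,0],"grip":1}]'
python3 - <<'E'
from rig import *
from h import *
s=get_image("side");p=get_state()["tool_pos"];print(p)
c0=(265,190,6)
im=cv2.resize(s[190:290,265:365],None,fx=6,fy=6,interpolation=cv2.INTER_CUBIC)
cv2.imwrite("pics/f_raw.png",im)
def dr(X,col): cv2.polylines(im,[np.int32(((proj("side",X)-c0[:2]+.5)*c0[2]-.5).round())],True,col,1)
dr(circ(.4365,.1485,.084,.045),(0,0,255));dr(circ(.4365,.1485,.054,.066),(0,255,0))
dr(circ(p[0],p[1],p[2]-.108,.025),(255,0,255))
cv2.imwrite("pics/f.png",im)
E
```

```text
time_s: 14.6
tool_pos: [0.5894, 0.1339, 0.2128]
tool_rot: [3.134, -0.001, 1.567]
force: [-0.2, -0.5, -0.7]
width: 0.269
grasp_force: 59.1
time_s: 15.1
tool_pos: [0.4344, 0.1501, 0.2092]
tool_rot: [3.141, -0.0, 1.568]
force: [-0.5, 0.2, -0.3]
width: 0.271
grasp_force: 59.1
time_s: 15.4
tool_pos: [0.4382, 0.1502, 0.2083]
tool_rot: [3.141, 0.0, 1.567]
force: [-1.1, 0.3, -0.5]
width: 0.271
grasp_force: 59.1
[0.43802191 0.15016045 0.20809699]
```

View pics/f.png

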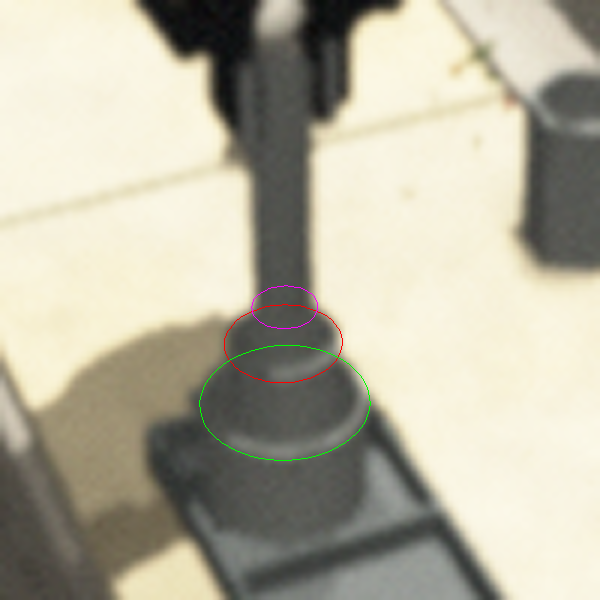

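Narrow (bottom near (285,310)) hangs over the mid rim centre (about (284,340)); the predicted circles match within about 2 mm. Lower in stages.

```bash
python3 -m handwheel '[{"delta_pos":[0,-0.05,1],"angular":[0,0,0],"grip":1},{"delta_pos":[0,0,1],"angular":[0,0,0],"grip":1},{"delta_pos":[0,0,1],"angular":[0,0,0],"grip":1},{"delta_pos":[0,0,0.7],"angular":[0,0,0],"grip":1},{"delta_pos":[0,0,0],"angular":[0,0,0],"grip":1}]'
python3 -m handwheel '[{"delta_pos":[0,0,1.5],"angular":[0,0,0],"grip":1},{"delta_pos":[0,0,1.5],"angular":[0,0,0],"grip":1},{"delta_pos":[0,0,1.5],"angular":[0,0,0],"grip":1},{"delta_pos":[0,0,0.8],"angular":[0,0,0],"grip":1},{"delta_pos":[0,0,0.4],"angular":[0,0,0],"grip":1}]'
python3 -m handwheel '[{"delta_pos":[0,0,0],"angular":[0,0,0],"grip":1},{"delta_pos":[0,0,0],"angular":[0,0,0],"grip":1}]'
```

```text
time_s: 15.95
tool_pos: [0.4356, 0.1499, 0.1697]
tool_rot: [-3.139, 0.001, 1.567]
force: [0.0, -0.1, -0.6]
width: 0.271
grasp_force: 59.1
time_s: 16.45
tool_pos: [0.4361, 0.1501, 0.1138]
tool_rot: [-3.141, 0.0, 1.567]
force: [1.2, 0.0, -0.7]
width: 0.268
grasp_force: 59.1
time_s: 16.65
tool_pos: [0.4367, 0.1503, 0.1149]
tool_rot: [3.141, -0.0, 1.567]
force: [-0.2, 0.3, 0.0]
width: 0.269
grasp_force: 59.1
```

```bash
python3 -m handwheel '[{"delta_pos":[0,0,0.25],"angular":[0,0,0],"grip":1},{"delta_pos":[0,0,0],"angular":[0,0,0],"grip":0.7},{"delta_pos":[0,0,0],"angular":[0,0,0],"grip":0.6},{"delta_pos":[0,0,0],"angular":[0,0,0],"grip":0.5},{"delta_pos":[0,0,0],"angular":[0,0,0],"grip":0.5}]'
python3 -m handwheel '[{"delta_pos":[0,0,-0.5],"angular":[0,0,0],"grip":0.5},{"delta_pos":[0,0,-2],"angular":[0,0,0],"grip":0.5},{"delta_pos":[0,0,-4],"angular":[0,0,0],"grip":0.5},{"delta_pos":[0,0,-3],"angular":[0,0,0],"grip":0.2},{"delta_pos":[3,1.1,0],"angular":[0,0,0],"grip":0.2}]'
python3 -m handwheel '[{"delta_pos":[4,1.45,0],"angular":[0,0,0],"grip":0.2},{"delta_pos":[4,1.45,0],"angular":[0,0,0],"grip":0.2},{"delta_pos":[4,1.45,0],"angular":[0,0,0],"grip":0.2},{"delta_pos":[4,1.45,0],"angular":[0,0,0],"grip":0.2},{"delta_pos":[2.5,0.9,0],"angular":[0,0,0],"grip":0.2}]'
python3 -m handwheel '[{"delta_pos":[0,0,0],"angular":[0,0,0],"grip":0.2},{"delta_pos":[0,0,0],"angular":[0,0,0],"grip":0.2}]'
python3 - <<'E'
from rig import *
from h import *
s=get_image("side")
for z in(.07,.077): print(ray("side",*uc(CS,257,68),z),ray("top",*uc(CT,88,215),z))
cv2.imwrite("pics/g.png",cv2.resize(s[130:280,235:435],None,fx=4,fy=4,interpolation=cv2.INTER_CUBIC))
E
```

```text
time_s: 17.15
tool_pos: [0.4365, 0.1502, 0.1119]
tool_rot: [3.141, -0.0, 1.567]
force: [-0.5, 0.1, 0.4]
width: 0.497
grasp_force: 0.0
time_s: 17.65
tool_pos: [0.4488, 0.1793, 0.2122]
tool_rot: [3.135, -0.002, 1.564]
force: [0.4, -0.4, -0.0]
width: 0.797
grasp_force: 0.0
time_s: 18.15
tool_pos: [0.5158, 0.3676, 0.2065]
tool_rot: [3.141, -0.0, 1.569]
force: [1.3, -0.1, -0.1]
width: 0.799
grasp_force: 0.0
time_s: 18.35
tool_pos: [0.515, 0.3651, 0.2064]
tool_rot: [-3.141, 0.001, 1.568]
force: [0.2, 0.4, 0.6]
width: 0.802
grasp_force: 0.0
[0.51814692 0.37819801 0.07      ] [0.51556061 0.36576552 0.07      ]
[0.5145908  0.36859574 0.077     ] [0.51474958 0.36536977 0.077     ]
```

View pics/g.png

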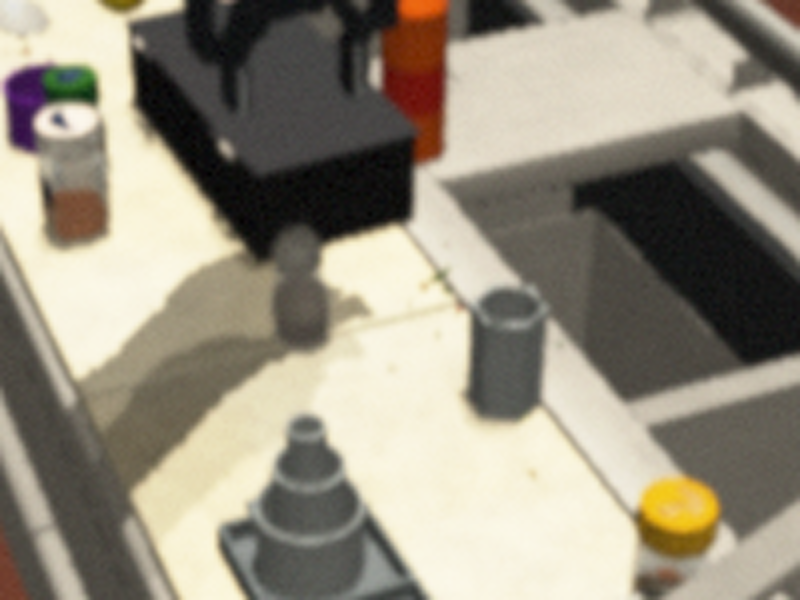

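All three cutters are nested (concentric rims at (306,430), (308,475), (308,515)). The shaker at (300,295) sits under the gripper; grasp low on its belly, at TCP z about 0.044, leaving about 4 mm over the dome.

```bash
python3 -m handwheel '[{"delta_pos":[0.1,0,4],"angular":[0,0,0],"grip":0.2},{"delta_pos":[0,0,4],"angular":[0,0,0],"grip":0.2},{"delta_pos":[0,0,3.5],"angular":[0,0,0],"grip":0.2},{"delta_pos":[0,0,2],"angular":[0,0,0],"grip":0.2},{"delta_pos":[0,0,1],"angular":[0,0,0],"grip":0.2}]'
python3 -m handwheel '[{"delta_pos":[0,0,1],"angular":[0,0,0],"grip":0.2},{"delta_pos":[0,0,0.7],"angular":[0,0,0],"grip":0.2},{"delta_pos":[0,0,0],"angular":[0,0,0],"grip":0.2},{"delta_pos":[0,0,0],"angular":[0,0,0],"grip":0.3},{"delta_pos":[0,0,0],"angular":[0,0,0],"grip":0.4}]'
python3 -m handwheel '[{"delta_pos":[0,0,0],"angular":[0,0,0],"grip":0.5},{"delta_pos":[0,0,0],"angular":[0,0,0],"grip":0.6},{"delta_pos":[0,0,0],"angular":[0,0,0],"grip":0.7},{"delta_pos":[0,0,0],"angular":[0,0,0],"grip":1},{"delta_pos":[0,0,0],"angular":[0,0,0],"grip":1}]'
python3 -m handwheel '[{"delta_pos":[0,0,-0.5],"angular":[0,0,0],"grip":1},{"delta_pos":[0,0,-1],"angular":[0,0,0],"grip":1},{"delta_pos":[0,0,-1.5],"angular":[0,0,0],"grip":1},{"delta_pos":[0,0,0],"angular":[0,0,0],"grip":1}]'
```

```text
time_s: 18.9
tool_pos: [0.514, 0.3639, 0.0601]
tool_rot: [-3.139, 0.002, 1.566]
force: [-0.5, -0.5, 1.0]
width: 0.799
grasp_force: 0.0
time_s: 19.4
tool_pos: [0.5157, 0.3663, 0.0458]
tool_rot: [3.14, -0.001, 1.567]
force: [-0.2, -0.2, -0.2]
width: 0.6
grasp_force: 0.0
time_s: 19.9
tool_pos: [0.5157, 0.3663, 0.0461]
tool_rot: [3.14, -0.001, 1.567]
force: [-0.7, -1.5, 6.4]
width: 0.458
grasp_force: 60.5
time_s: 20.3
tool_pos: [0.5162, 0.3667, 0.0773]
tool_rot: [3.139, -0.002, 1.567]
force: [0.5, -0.2, -0.1]
width: 0.461
grasp_force: 60.6
```

```bash
python3 -m handwheel '[{"delta_pos":[0,0,-2.5],"angular":[0,0,0],"grip":1},{"delta_pos":[0,0,-4],"angular":[0,0,0],"grip":1},{"delta_pos":[0,0,-3.5],"angular":[0,0,0],"grip":1},{"delta_pos":[0,0,-1.5],"angular":[0,0,0],"grip":1},{"delta_pos":[-1.4,-0.35,0],"angular":[0,0,0],"grip":1}]'
python3 -m handwheel '[{"delta_pos":[-3,-0.8,0],"angular":[0,0,0],"grip":1},{"delta_pos":[-4,-1,0],"angular":[0,0,0],"grip":1},{"delta_pos":[-4,-1,0],"angular":[0,0,0],"grip":1},{"delta_pos":[-4,-1,0],"angular":[0,0,0],"grip":1},{"delta_pos":[-4,-1,0],"angular":[0,0,0],"grip":1}]'
python3 -m handwheel '[{"delta_pos":[-4,-1,0],"angular":[0,0,0],"grip":1},{"delta_pos":[-3,-0.8,0],"angular":[0,0,0],"grip":1},{"delta_pos":[-2,-0.6,0],"angular":[0,0,0],"grip":1},{"delta_pos":[0,0,0],"angular":[0,0,0],"grip":1},{"delta_pos":[0,0,0],"angular":[0,0,0],"grip":1}]'
python3 - <<'E'
from rig import *
import cv2
cv2.imwrite("pics/h.png",cv2.resize(get_image("side")[175:325,245:445],None,fx=4,fy=4,interpolation=cv2.INTER_CUBIC))
E
```

```text
time_s: 20.8
tool_pos: [0.5128, 0.3534, 0.1922]
tool_rot: [3.138, -0.003, 1.568]
force: [0.9, 0.9, -1.2]
width: 0.456
grasp_force: 60.7
time_s: 21.3
tool_pos: [0.461, 0.1597, 0.1879]
tool_rot: [-3.139, 0.001, 1.567]
force: [0.9, -0.2, -1.4]
width: 0.46
grasp_force: 60.7
time_s: 21.8
tool_pos: [0.4378, 0.0716, 0.1888]
tool_rot: [-3.14, -0.0, 1.566]
force: [0.5, -0.2, -0.6]
width: 0.459
grasp_force: 60.7
```

View pics/h.png

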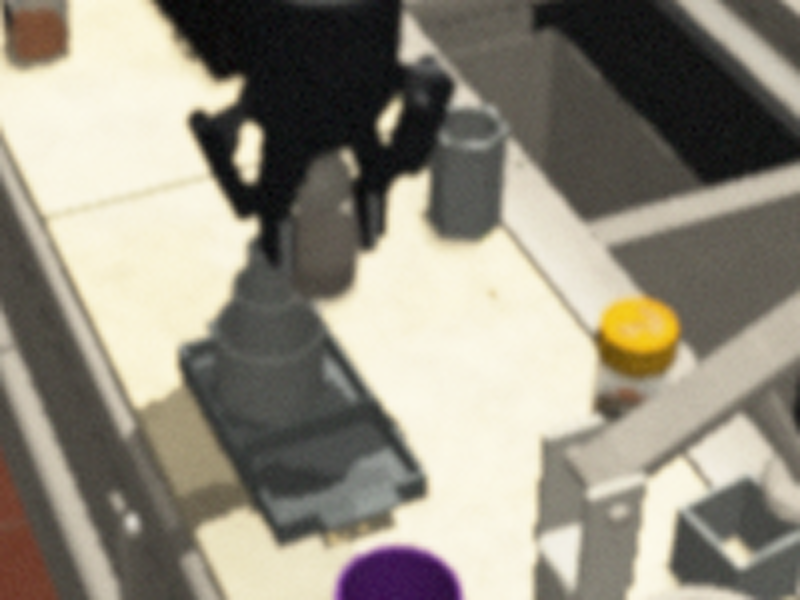

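The shaker hangs upright over the smaller bay (shadow at (330,470)), and the stack still stands. Lower, release and rise.

```bash
python3 -m handwheel '[{"delta_pos":[0,0.2,3],"angular":[0,0,0],"grip":1},{"delta_pos":[0,0,3],"angular":[0,0,0],"grip":1},{"delta_pos":[0,0,3],"angular":[0,0,0],"grip":1},{"delta_pos":[0,0,2],"angular":[0,0,0],"grip":1},{"delta_pos":[0,0,1],"angular":[0,0,0],"grip":1}]'
python3 -m handwheel '[{"delta_pos":[0,0,1],"angular":[0,0,0],"grip":1},{"delta_pos":[0,0,0.5],"angular":[0,0,0],"grip":1},{"delta_pos":[0,0,0.2],"angular":[0,0,0],"grip":1},{"delta_pos":[0,0,0],"angular":[0,0,0],"grip":1},{"delta_pos":[0,0,0],"angular":[0,0,0],"grip":1}]'
```

```text
time_s: 22.35
tool_pos: [0.4393, 0.0728, 0.0673]
tool_rot: [-3.138, 0.0, 1.569]
force: [-0.4, -0.2, -1.2]
width: 0.461
grasp_force: 60.7
time_s: 22.85
tool_pos: [0.4411, 0.0723, 0.0535]
tool_rot: [3.14, -0.0, 1.567]
force: [-0.1, 0.1, -1.3]
width: 0.456
grasp_force: 60.7
```

```bash
python3 -m handwheel '[{"delta_pos":[0,0,0.2],"angular":[0,0,0],"grip":1},{"delta_pos":[0,0,0.1],"angular":[0,0,0],"grip":1},{"delta_pos":[0,0,0],"angular":[0,0,0],"grip":1}]'
python3 -m handwheel '[{"delta_pos":[0,0,0],"angular":[0,0,0],"grip":0.5},{"delta_pos":[0,0,0],"angular":[0,0,0],"grip":0.4},{"delta_pos":[0,0,0],"angular":[0,0,0],"grip":0.3},{"delta_pos":[0,0,0],"angular":[0,0,0],"grip":0.25},{"delta_pos":[0,0,0],"angular":[0,0,0],"grip":0.25}]'
python3 -m handwheel '[{"delta_pos":[0,0,-0.5],"angular":[0,0,0],"grip":0.25},{"delta_pos":[0,0,-2],"angular":[0,0,0],"grip":0.25},{"delta_pos":[0,0,-4],"angular":[0,0,0],"grip":0.25},{"delta_pos":[0,0,-4],"angular":[0,0,0],"grip":0.25},{"delta_pos":[0,0,-4],"angular":[0,0,0],"grip":0.25}]'
python3 -m handwheel '[{"delta_pos":[4,0,-2],"angular":[0,0,0],"grip":0.25},{"delta_pos":[4,0,0],"angular":[0,0,0],"grip":0.25},{"delta_pos":[4,0,0],"angular":[0,0,0],"grip":0.25},{"delta_pos":[4,0,0],"angular":[0,0,0],"grip":0.25},{"delta_pos":[4,0,0],"angular":[0,0,0],"grip":0.25}]'
python3 -m handwheel '[{"delta_pos":[4,0,0],"angular":[0,0,0],"grip":0.25},{"delta_pos":[4,0,0],"angular":[0,0,0],"grip":0.25},{"delta_pos":[0,0,0],"angular":[0,0,0],"grip":0.25},{"delta_pos":[0,0,0],"angular":[0,0,0],"grip":0.25},{"delta_pos":[0,0,0],"angular":[0,0,0],"grip":0.25}]'
python3 - <<'E'
from rig import *
from h import *
# numeric check: shaker dome = bright blob near its predicted pixel, in both views
for n in("top","side"):
    im=get_image(n);cv2.imwrite(f"pics/end_{n}.png",im)
    p=proj(n,[.4405,.0725,.083])[0];u,v=p.round().astype(int)
    g=cv2.cvtColor(im,cv2.COLOR_BGR2GRAY)
    print(n,p.round(1));print(g[v-12:v+14:2,u-12:u+14:2])
E
```

```text
time_s: 23.15
tool_pos: [0.4408, 0.0721, 0.0501]
tool_rot: [3.141, 0.0, 1.567]
force: [0.9, -0.7, 1.7]
width: 0.461
grasp_force: 60.9
time_s: 23.65
tool_pos: [0.4406, 0.0722, 0.0498]
tool_rot: [-3.142, 0.0, 1.567]
force: [0.1, 0.8, -0.4]
width: 0.755
grasp_force: 0.0
time_s: 24.15
tool_pos: [0.4402, 0.0721, 0.1966]
tool_rot: [-3.142, -0.0, 1.567]
force: [0.6, -0.2, 0.2]
width: 0.748
grasp_force: 0.0
time_s: 24.65
tool_pos: [0.4411, 0.2738, 0.2154]
tool_rot: [3.141, -0.0, 1.567]
force: [0.3, -0.1, 0.1]
width: 0.746
grasp_force: 0.0
time_s: 25.15
tool_pos: [0.4415, 0.3515, 0.2149]
tool_rot: [-3.141, 0.0, 1.567]
force: [-0.2, -0.2, 0.2]
width: 0.75
grasp_force: 0.0
top [388.5 219.5]
[[188 192 193 194 195 190 196 193 191 193 218 218 216]
 [147 160 158 155 156 154 153 153 132 180 215 220 216]
 [173 172 172 172 171 172 172 172 147 184 214 217 218]
 [144 173 172 172 172 171 171 172 147 176 186 217 218]
 [160 173 140 129 105 148 158 166 168 147 170 178 198]
 [162 114  98  97 149 185 191 169 168 176 171 188 202]
 [141 105  95 101 167 196 177 172 152 172 170 188 212]
 [152  96  94  93 153 196 
[... 339 characters left out ...]
80  77 116 177 232 243 243 243 244 243]
 [ 90  87  86  81  76 133 128 198 240 244 245 244 244]
 [ 91  85  85  84 118 143  94 125 216 242 244 244 243]
 [ 92 100 104 142 170 175 183 169 180 231 243 244 244]
 [138 131 134 169 194 209 216 206 195 199 239 244 242]
 [113  98 113 175 206 224 232 219 203 177 215 242 245]
 [ 84  91 122 166 200 214 228 215 196 163 161 233 244]
 [ 90  90 107 148 172 190 194 187 174 143  98 191 241]
 [ 91  89  88 120 149 161 166 165 145 106  67 117 215]
 [ 92  88  89  85 101 114 117 114 100 103 115 114 167]
 [ 90  86 100  83  85  90  92  87  89 107 116  84  84]
 [ 94  92  95  79  82  84  89  87  91  89  97  78  65]
 [112 116  94  80  78  83  87  92  92  90 109 120  99]]
```

The dome is where an upright, seated shaker should show it in both views: top about (388,221), side about (326,266). Handing in.

```bash
python3 -c "
from rig import *
print(close_job())"
```

```text
the job is handed in; nothing more can be done
None
```

The job is handed in at about 25 s with no verdict returned: the three round cutters were seen nested upright in the larger bay, the shaker measured upright in the smaller bay, and the robot never touched the look-alikes.

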